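# Ready a vacuum pump for an oil purge: gas ballast to stage two, then switch on

## Task

Ready the vacuum pump on the bench for an oil purge: push the gas-ballast lever on top of it with a fingertip from its closed end past the first click to the second stop, at the far end of its travel, and after that switch the pump on by pressing down the raised front end of the rocker switch on its black terminal box. The pump must not be lifted, dragged or tipped, and the bottles, beaker, screwdriver and other things round it must stay where they are.

Things in the scene. Friction and masses are not known exactly. Their poses are not given: they have to be found in the camera images.
- pump: grey rotary-vane vacuum pump, 330 mm long (y) x 124 deep (x) x 216 high, 7.5 kg, loose on rubber feet; origin under its centre, z up, front = -x. Its -y half is the square oil box, lid 160 mm above the bench; its +y half the round motor with a black terminal box on top, at 170 mm. Ports, plug and handle stand along its back (x > 20 mm), up to 216 mm high
- ballast_lever (a joint): lever angle about its upright pivot, rad: 0 closed, where it starts; 0.66 first stop, a spring click; 1.32 second stop, the hard end. Grows counter-clockwise from above; the knob swings over the pump's front from the motor's side to the far -y side. About 8 N at the knob pushes it out of either stop; half-way to the next it snaps over to it, and stays
- lever_knob (a point): middle of the upright round black knob at the lever's end, 15 mm in diameter, 30 mm high, 60 mm from the pivot; this point is 190 mm above the bench, the knob's top 205 mm, the flat steel arm under it 172 to 177 mm. The knob travels about 40 mm from stop to stop
- lever_pivot (a point): point on the lever's upright pivot axis at the height of lever_knob (190 mm above the bench); fixed in the pump.
- lever_first_stop (a point): where lever_knob is when the lever stands at the first stop; fixed in the pump.
- lever_second_stop (a point): where lever_knob is when the lever stands at the second stop; fixed in the pump.
- rocker (a joint): tilt of the rocker switch, rad: 0 = off (the end at the pump's front raised), 0.40 = on (that end down). Tips about an axis along the pump's y and snaps over half-way; pressed near its end it takes about 5 N
- rocker_near_end (a point): where to press: on top of the rocker, 5 mm inside its end at the pump's front, marked by a short white line across it; 189 mm above the bench when off, about 6 mm lower when on. The black rocker is 42 mm long along the pump's x, 24 mm wide; its middle is 16 mm further back
- beaker_mid (a point): 100 ml glass beaker, 59 mm wide, 72 mm high, stands in front of the motor; point at its centre. Leave alone.
- screwdriver_mid (a point): small screwdriver with a green handle, 130 mm long, lies in front of the pump; point at its centre. Leave alone.
- stopper_mid (a point): red-brown rubber stopper, 25 mm wide, 28 mm high, stands in front of the oil box; point at its centre. Leave alone.
- amber_mid (a point): amber bottle, 42 mm wide, 93 mm high, stands behind the oil box; point at its centre. Leave alone.
- white_mid (a point): white plastic bottle, 48 mm wide, 78 mm high, stands behind the motor; point at its centre. Leave alone.
- wash_mid (a point): wash bottle, 74 mm wide, 272 mm high with its spout, at the back to the left; point half-way up. Leave alone.
- slide_box_mid (a point): dark grey slide box, 98 x 120 x 36 mm, at the front to the right; point at its centre. Leave alone.

How it is judged (in metres and radians):
On the way, in this order (a step that is already met when the one before it is completed fails the run):
1. the gas-ballast lever stands at its second stop, the switch still off (value of joint ballast_lever above 1.22 rad and value of joint rocker below 0.15 rad), for 0.2 s.
2. the rocker switch is pressed over to on (value of joint rocker above 0.33 rad), for 0.2 s.
At the end, for the whole second after the job is handed in: the lever stands at its second stop (at least 1.22 of 1.32 rad) and the rocker is on (at least 0.33 of 0.40 rad); the pump stands upright within 15 mm of where it stood, and nothing round it has moved 20 mm (value of joint ballast_lever above 1.22 rad and value of joint rocker above 0.33 rad and distance of pump from where it was at the start of the episode below 0.015 m and angle between pump's own z axis and vertical below 0.05 rad and linear speed of pump below 0.02 m/s and distance of each of beaker_mid, screwdriver_mid, stopper_mid, amber_mid, white_mid, wash_mid, slide_box_mid from where it was at the start of the episode below 0.02 m); the robot touches nothing.
It fails at once if the switch went on before the ballast was at its second stop (value of joint rocker above 0.33 rad and value of joint ballast_lever below 1.1 rad).
It fails at once if the pump was lifted, dragged or tipped (distance of pump from where it was at the start of the episode above 0.015 m or height (world z) of pump above 0.01 m or angle between pump's own z axis and vertical above 0.05 rad).
It fails at once if one of the things round the pump was pushed or lifted (distance of any of beaker_mid, screwdriver_mid, stopper_mid, amber_mid, white_mid, wash_mid, slide_box_mid from where it was at the start of the episode above 0.02 m).
It also fails if it takes over 38 s, if anything falls off the work surface, if the arm or the gripper's body presses on something with over 40 N, if the wrist force passes 120 N, or if a joint passes its speed limit or range.

## Robot

A 7-joint arm with a two-finger parallel gripper is mounted at the origin on a cart in front of the work surface, level with it; the furniture and walls round the work are solid. World frame = base frame: x ahead of the robot, y to its left, z up, the work surface at z = 0. Lengths are in m, angles in degrees, forces in N, time in s.
With the tool pointing down it reaches from about 0.425 to 0.875 m from the base axis. Payload 4.7 kg.
Tool frame: the origin (TCP) lies midway between the tips of the shut fingers; the grasp point (between the pads) lies 19 mm behind it (env.grip_depth is the distance from the TCP to the grasp point, in m); z points along the fingers, y is the line along which they close (so a half turn about z gives the same grasp; the last joint's range is limited). The gripper opens to 87 mm and grips with 3 to 60 N. Pads are 19 mm wide; open, the fingers measure 117 mm over their backs; the gripper's body (75 mm by 190 mm) begins 51 mm behind the grasp point.
Start: joints at [76.381, 18.392, -4.016, 83.108, 1.295, 78.541, -3.26], TCP at [0.162, -0.63, 0.223] pointing down, gripper open.
Joint ranges: [-163.93, 163.93], [-17.29, 119.83], [-79.2, 71.16], [3.27, 140.29], [-89.18, 269.18], [5.43, 117.66], [-154.24, 154.24]. Speed limits (degrees/s): [147.25, 147.25, 180, 180, 180, 180, 180].

## Interface

Orientations are given as [roll, pitch, yaw] about the fixed x, y, z axes, in that order (R = Rz(yaw) Ry(pitch) Rx(roll)).
In Python, from cell import get_obs, optics, env, nets gives the robot as it stands.
- The arm moves only by the shell command python3 -m creep 'ROWS' [FORCE]. ROWS is JSON, a list of rows, each an object of numbers: "wx", "wy", "wz": the turn, a rotation vector about the tool's x, y, z in degrees; "tx", "ty", "tz": the shift along the tool's x, y, z in mm; "gripper": the opening, from -1 (shut) to 1 (fully open). A call has 1 to 5 rows; each row is the pose to reach, as a shift and turn from the pose commanded when the call began, along the tool's axes at that moment; what a row does not reach only later rows make up. A row lasts 1/12 s, in which the tool goes at most 41.7 mm and 7.16 degrees, less where a joint would pass 70% of its speed; a pose out of reach is approached as far as the arm can. A call with a gripper value outside its range is refused whole. The fingers move at their own pace and stop on an object; FORCE is the grip in N (left out, the last holds). Time passes only in rows, so rows that repeat a pose let the fingers close. It gives the time, the measured TCP pose, the force, the opening and the grip force at its end, in the units of the state.
- get_obs(): the state, without advancing time (a new reading comes with each control period).
- optics.read_camera(name): name is "side" or "top"; returns (picture, depth): 400x640x3 uint8, red, green, blue; 400x640 float32, m along the optical axis (not along the pixel's ray), 0 where there is no reading.
- optics.camera_info(name): a dict with "fovy" (degrees; the focal length in pixels is half the picture's height over the tangent of half this angle, whatever the lens; pixels are square), "cx", "cy" (the principal point, pixels), "R" (3x3) and "t" (3): a world point X has camera coordinates R X + t. Camera axes: x right, y down, z forward; pixel columns grow to the right and rows downward; lengths in m; the calibration is good to about 2 mm. A picture is of the moment at which its call begins. camera_info takes no time and is no camera call.
- env.sign_off(): hands the job in; it is judged then, once.
Trained networks look in the newest picture that a camera, given by its name, has taken for a name from the list of things; names that differ only in an ending like _2 or _b are one class to them, and where a whole thing is asked for, a point or a joint stands for the part that bears it (a point fixed in the world has none). Each returns a list of dicts, best first, with "confidence" (0 to 1); they miss things now and then, are a little off and sometimes report something else, mostly with a low value. They report only what shows in the picture. A call takes as long as a camera call.
- nets.look_for(query, camera): "point" ([x, y, z] in m, in world coordinates, good to about 4 mm: the middle of the surface that is visible of it).
- nets.place_of(query, camera): "point" ([x, y, z] in m, in world coordinates, good to about 4 mm: a listed point, or the origin of a listed thing).
The state is a dict: "time_s": time; "qpos": joint angles; "joint_velocities": joint speeds; "effort": joint torques, N m; "tool_pos": TCP position; "tool_rot": TCP orientation; "force": force on the tool from outside, world axes, zero at the start; "wrist_torque": the same for the moment, N m; "grip_width": finger opening in m; "grasp_force": force on a finger pad.
Only numpy, scipy, OpenCV 4.12 (cv2) and the standard library are available. Lean on these libraries where they do the work, as an engineer would, in place of code of your own. Each camera call takes 0.05 s, during which the arm holds its last target. There are 200 camera calls.

## Working session

There is one attempt and no reset: what is moved stays moved. The work goes in short steps, Python scripts to look and compute and a shell command to move; the robot and the scene stay as the last step left them, time stands still between calls to the robot, and variables do not carry over. Pictures are saved under pics/ and viewed, at most 10 in all, crops included, and the job is handed in when it is done.

```bash
mkdir -p pics; ls
python3 - <<'E'
from cell import get_obs, optics, env, nets
import cv2, numpy as np
for c in ("top","side"):
    p,d=optics.read_camera(c); cv2.imwrite(f"pics/{c}0.png",p[:,:,::-1])
    for q in ("pump","lever_knob","lever_pivot","lever_first_stop","lever_second_stop","rocker_near_end","beaker_mid","wash_mid"):
        print(c,q,[(np.round(r["point"],3).tolist(),round(r["confidence"],2)) for r in nets.place_of(q,c)[:2]])
o=get_obs();print(o["time_s"],o["tool_pos"],o["tool_rot"])
E
```

```text
pics
top pump [([0.555, 0.076, -0.001], 0.93)]
top lever_knob [([0.509, 0.019, 0.191], 0.76)]
top lever_pivot [([0.552, -0.023, 0.192], 0.87)]
top lever_first_stop [([0.49, -0.012, 0.19], 0.96), ([0.696, 0.149, 0.039], 0.74)]
top lever_second_stop [([0.494, -0.052, 0.191], 0.78)]
top rocker_near_end [([0.543, 0.153, 0.19], 0.41), ([0.554, 0.073, 0.0], 0.24)]
top beaker_mid [([0.438, 0.242, 0.039], 0.78), ([0.507, 0.021, 0.192], 0.36)]
top wash_mid [([0.641, 0.373, 0.137], 0.92), ([0.426, -0.044, 0.015], 0.31)]
side pump [([0.553, 0.076, 0.002], 0.65)]
side lever_knob [([0.503, 0.022, 0.19], 0.49)]
side lever_pivot [([0.551, -0.025, 0.188], 0.61)]
side lever_first_stop [([0.492, -0.007, 0.19], 0.56)]
side lever_second_stop [([0.498, -0.047, 0.192], 0.94)]
side rocker_near_end [([0.542, 0.155, 0.188], 0.55)]
side beaker_mid [([0.44, 0.237, 0.035], 0.73), ([0.501, -0.045, 0.189], 0.57)]
side wash_mid [([0.644, 0.369, 0.135], 0.87)]
0.9 [ 0.16192461 -0.62952591  0.22261102] [1.79993422e+02 3.04085822e-03 1.44292596e+01]
```

View pics/top0.png

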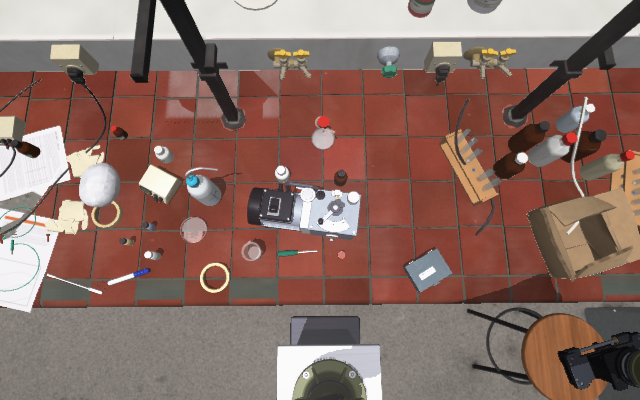

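View pics/side0.png

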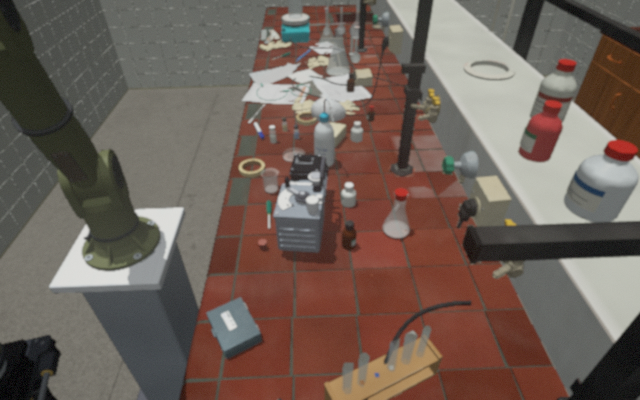

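The top view shows the pump at about (305,212), turned a few degrees, with the lever at (335,208) and the rocker at (275,207). The nets' reports agree with this in both pictures. The side view shows the approach from the right is clear above the bench. Next I plan the way in.

```bash
cat > h.py <<'E'
import numpy as np
from scipy.spatial.transform import Rotation as Ro
from cell import get_obs
def R(y): return Ro.from_euler('xyz',[180,0,y],degrees=True)
def plan(wps, p=None, y=None):
    o=get_obs(); r=Ro.from_euler('xyz',o['tool_rot'],degrees=True)
    p=np.array(o['tool_pos'])
    for q,yy in wps:
        d=r.inv().apply(np.array(q)-p)*1000; w=(r.inv()*R(yy)).as_rotvec(degrees=True)
        print(np.round(d,1),np.round(w,1)); p=np.array(q); r=R(yy)
E
python3 - <<'E'
from h import *
plan([((.32,-.53,.26),40),((.42,-.37,.27),65),((.47,-.2,.27),80),((.495,-.07,.27),80),((.511,.056,.26),80)])
E
```

```text
[177.9 -57.  -37.4] [  0.    0.  -25.6]
[179.5 -58.3 -10. ] [  0.   0. -25.]
[175.2 -26.5  -0. ] [  0.   0. -15.]
[132.4   2.    0. ] [0. 0. 0.]
[126.9  -6.1  10. ] [0. 0. 0.]
```

```bash
python3 -m creep '[{"tx":36,"ty":-11,"tz":-8,"wz":-5,"gripper":-1},{"tx":72,"ty":-23,"tz":-16,"wz":-10,"gripper":-1},{"tx":108,"ty":-34,"tz":-24,"wz":-15,"gripper":-1},{"tx":144,"ty":-46,"tz":-32,"wz":-20,"gripper":-1},{"tx":178,"ty":-57,"tz":-37,"wz":-25.6,"gripper":-1}]' 10
python3 -m creep '[{"tx":36,"ty":-12,"tz":-2,"wz":-5,"gripper":-1},{"tx":72,"ty":-23,"tz":-4,"wz":-10,"gripper":-1},{"tx":108,"ty":-35,"tz":-6,"wz":-15,"gripper":-1},{"tx":144,"ty":-47,"tz":-8,"wz":-20,"gripper":-1},{"tx":180,"ty":-58,"tz":-10,"wz":-25,"gripper":-1}]'
python3 -c "
from h import *
plan([((.47,-.2,.27),80),((.495,-.07,.27),80),((.511,.056,.26),80)])"
```

```text
[ 405.4 -339.2  -47.4] [  0.    0.  -65.6]
[132.4   2.    0. ] [0. 0. 0.]
[126.9  -6.1  10. ] [0. 0. 0.]validation failed for argument at $[0]...
validation failed for argument at $[0]...
```

```bash
python3 -m creep '[{"wx":0,"wy":0,"wz":-5,"tx":36,"ty":-11,"tz":-8,"gripper":-1},{"wx":0,"wy":0,"wz":-10,"tx":72,"ty":-23,"tz":-16,"gripper":-1},{"wx":0,"wy":0,"wz":-15,"tx":108,"ty":-34,"tz":-24,"gripper":-1},{"wx":0,"wy":0,"wz":-20,"tx":144,"ty":-46,"tz":-32,"gripper":-1},{"wx":0,"wy":0,"wz":-25.6,"tx":178,"ty":-57,"tz":-37,"gripper":-1}]' 10
```

```text
time_s: 1.32
tool_pos: [0.3221, -0.5288, 0.2608]
tool_rot: [179.9, 0.0, 40.3]
force: [0.1, -1.3, -0.3]
grip_width: 0.0616
grasp_force: 0.0
```

All keys are required in every row. I'll go on.

```bash
python3 -m creep '[{"wx":0,"wy":0,"wz":-5,"tx":36,"ty":-12,"tz":-2,"gripper":-1},{"wx":0,"wy":0,"wz":-10,"tx":72,"ty":-23,"tz":-4,"gripper":-1},{"wx":0,"wy":0,"wz":-15,"tx":108,"ty":-35,"tz":-6,"gripper":-1},{"wx":0,"wy":0,"wz":-20,"tx":144,"ty":-47,"tz":-8,"gripper":-1},{"wx":0,"wy":0,"wz":-25,"tx":180,"ty":-58,"tz":-10,"gripper":-1}]'
python3 -m creep '[{"wx":0,"wy":0,"wz":-3,"tx":35,"ty":-5,"tz":0,"gripper":-1},{"wx":0,"wy":0,"wz":-6,"tx":70,"ty":-10,"tz":0,"gripper":-1},{"wx":0,"wy":0,"wz":-9,"tx":105,"ty":-16,"tz":0,"gripper":-1},{"wx":0,"wy":0,"wz":-12,"tx":140,"ty":-21,"tz":0,"gripper":-1},{"wx":0,"wy":0,"wz":-15,"tx":175,"ty":-27,"tz":0,"gripper":-1}]'
python3 -m creep '[{"wx":0,"wy":0,"wz":0,"tx":33,"ty":0,"tz":0,"gripper":-1},{"wx":0,"wy":0,"wz":0,"tx":66,"ty":1,"tz":0,"gripper":-1},{"wx":0,"wy":0,"wz":0,"tx":99,"ty":2,"tz":0,"gripper":-1},{"wx":0,"wy":0,"wz":0,"tx":132,"ty":2,"tz":0,"gripper":-1}]'
python3 -m creep '[{"wx":0,"wy":0,"wz":0,"tx":33,"ty":-1,"tz":0,"gripper":-1},{"wx":0,"wy":0,"wz":0,"tx":66,"ty":-3,"tz":0,"gripper":-1},{"wx":0,"wy":0,"wz":0,"tx":99,"ty":-5,"tz":5,"gripper":-1},{"wx":0,"wy":0,"wz":0,"tx":127,"ty":-6,"tz":10,"gripper":-1},{"wx":0,"wy":0,"wz":0,"tx":127,"ty":-6,"tz":10,"gripper":-1}]'
python3 - <<'E'
from h import *
from cell import optics,nets
import cv2
plan([((.511,.056,.184),80)])
for c,(x,y) in (("top",(240,150)),("side",(250,130))):
    p,d=optics.read_camera(c); q=p[y:y+110,x:x+150,::-1]
    cv2.imwrite(f"pics/{c}1.png",cv2.resize(q,None,fx=5,fy=5,interpolation=cv2.INTER_CUBIC))
E
```

```text
time_s: 1.73
tool_pos: [0.4213, -0.368, 0.2699]
tool_rot: [180.0, 0.0, 65.3]
force: [0.4, -0.4, 0.6]
grip_width: 0.0281
grasp_force: 0.0
time_s: 2.15
tool_pos: [0.4704, -0.1981, 0.2698]
tool_rot: [180.0, 0.0, 80.2]
force: [0.5, -0.4, -0.6]
grip_width: 0.0018
grasp_force: 0.0
time_s: 2.48
tool_pos: [0.495, -0.0685, 0.2698]
tool_rot: [180.0, 0.0, 80.0]
force: [1.4, -0.6, -0.3]
grip_width: 0.0005
grasp_force: 0.0
time_s: 2.9
tool_pos: [0.5102, 0.0636, 0.2593]
tool_rot: [-180.0, -0.2, 80.6]
force: [-0.6, 0.5, -0.3]
grip_width: 0.0003
grasp_force: 0.0
[-7.6  2.  75.3] [-0.  -0.2  0.6]
```

View pics/side1.png

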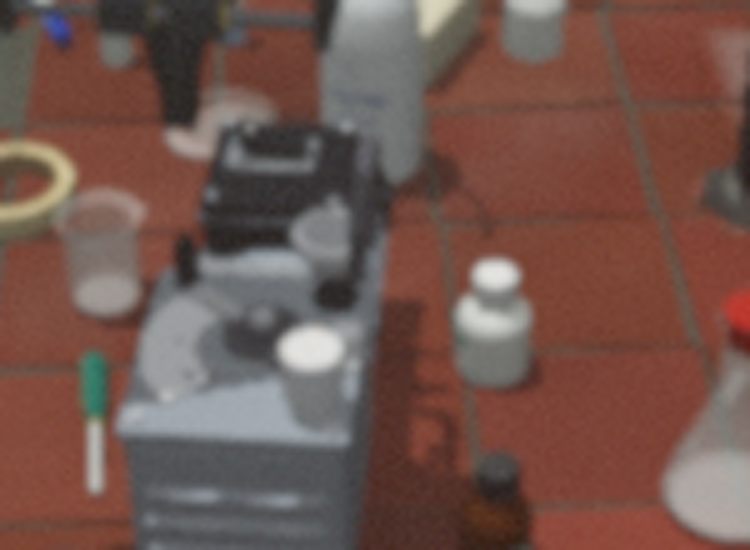

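The side crop shows the shut fingertip above at (180,125), the black knob at (185,260), and the motor side beyond the knob free. I'll descend behind the knob.

```bash
python3 -m creep '[{"wx":0,"wy":0,"wz":0,"tx":0,"ty":0,"tz":25,"gripper":-1},{"wx":0,"wy":0,"wz":0,"tx":0,"ty":0,"tz":50,"gripper":-1},{"wx":0,"wy":0,"wz":0,"tx":0,"ty":0,"tz":70,"gripper":-1},{"wx":0,"wy":0,"wz":0,"tx":0,"ty":0,"tz":76,"gripper":-1},{"wx":0,"wy":0,"wz":0,"tx":0,"ty":0,"tz":76,"gripper":-1}]'
python3 - <<'E'
from h import *
from cell import optics,nets
import cv2
plan([((.4947,-.034,.184),80)])
for c in ("top","side"):
    p,d=optics.read_camera(c)
    for q in ("lever_knob","lever_second_stop"): print(c,q,[np.round(r["point"],3).tolist() for r in nets.place_of(q,c)[:1]])
    x,y=((290,150) if c=="top" else (260,130))
    cv2.imwrite(f"pics/{c}2.png",cv2.resize(p[y:y+90,x:x+100,::-1],None,fx=6,fy=6,interpolation=cv2.INTER_CUBIC))
E
```

```text
time_s: 3.42
tool_pos: [0.5099, 0.0542, 0.1821]
tool_rot: [-179.8, 0.1, 79.9]
force: [0.0, -0.6, 0.3]
grip_width: 0.0007
grasp_force: 0.0
[-89.5   0.5  -1.8] [-0.2  0.1 -0.1]
top lever_knob []
top lever_second_stop [[0.497, -0.053, 0.187]]
side lever_knob []
side lever_second_stop []
```

View pics/side2.png

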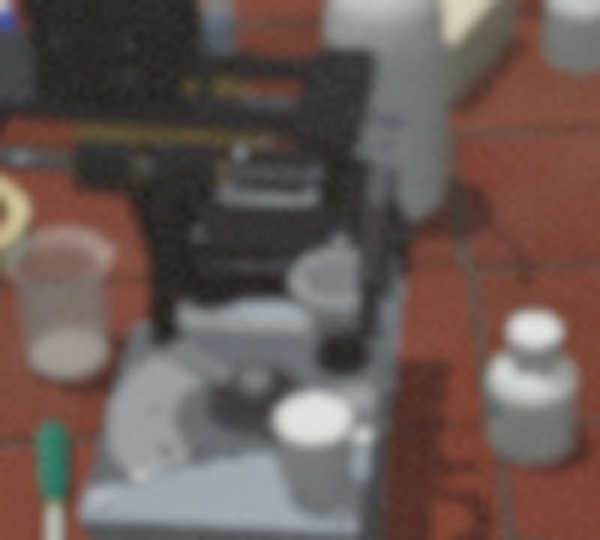

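The side crop shows the finger directly behind the knob at (165,320), with no contact and no force. Now I push.

```bash
python3 -m creep '[{"wx":0,"wy":0,"wz":0,"tx":-10,"ty":0,"tz":-1,"gripper":-1},{"wx":0,"wy":0,"wz":0,"tx":-18,"ty":0,"tz":-1,"gripper":-1},{"wx":0,"wy":0,"wz":0,"tx":-24,"ty":0,"tz":-1,"gripper":-1},{"wx":0,"wy":0,"wz":0,"tx":-30,"ty":0,"tz":-1,"gripper":-1},{"wx":0,"wy":0,"wz":0,"tx":-36,"ty":0,"tz":-1,"gripper":-1}]'
python3 -m creep '[{"wx":0,"wy":0,"wz":0,"tx":-6,"ty":0,"tz":0,"gripper":-1},{"wx":0,"wy":0,"wz":0,"tx":-12,"ty":0,"tz":0,"gripper":-1},{"wx":0,"wy":0,"wz":0,"tx":-18,"ty":0,"tz":0,"gripper":-1}]'
python3 - <<'E'
from h import *
from cell import optics
import cv2
plan([((.4947,-.034,.184),80)])
p,d=optics.read_camera("side"); x,y=260,130
cv2.imwrite("pics/side3.png",cv2.resize(p[y:y+90,x:x+100,::-1],None,fx=6,fy=6,interpolation=cv2.INTER_CUBIC))
E
```

```text
time_s: 4.13
tool_pos: [0.5025, 0.0252, 0.1845]
tool_rot: [-179.7, -0.3, 80.2]
force: [-8.1, 8.3, 2.6]
grip_width: 0.0003
grasp_force: 5.5
time_s: 4.38
tool_pos: [0.5016, 0.0028, 0.1847]
tool_rot: [180.0, -0.1, 80.0]
force: [0.5, 9.5, 0.3]
grip_width: 0.0006
grasp_force: 4.7
[-37.4  -0.3   0.6] [ 0.  -0.1 -0. ]
```

View pics/side3.png

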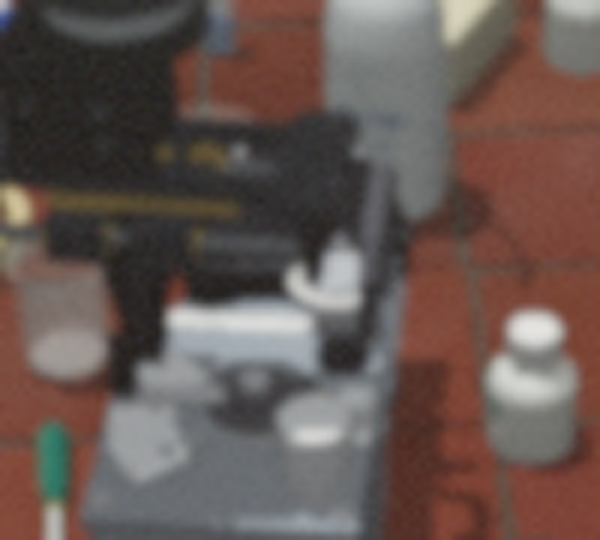

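The side crop shows the finger and knob at (130,370), with the lever arm now pointing toward the front at about its first stop. I'll keep pushing.

```bash
python3 -m creep '[{"wx":0,"wy":0,"wz":0,"tx":-6,"ty":0,"tz":0,"gripper":-1},{"wx":0,"wy":0,"wz":0,"tx":-12,"ty":0,"tz":0,"gripper":-1},{"wx":0,"wy":0,"wz":0,"tx":-18,"ty":0,"tz":0,"gripper":-1},{"wx":0,"wy":0,"wz":0,"tx":-23,"ty":0,"tz":0,"gripper":-1},{"wx":0,"wy":0,"wz":0,"tx":-28,"ty":0,"tz":0,"gripper":-1}]'
python3 -m creep '[{"wx":0,"wy":0,"wz":0,"tx":-3,"ty":0,"tz":0,"gripper":-1},{"wx":0,"wy":0,"wz":0,"tx":-3,"ty":0,"tz":0,"gripper":-1}]'
python3 - <<'E'
from h import *
from cell import optics,nets
import cv2
plan([((.4947,-.034,.184),80)])
p,d=optics.read_camera("side"); x,y=260,130
print([(r["point"],r["confidence"]) for r in nets.place_of("lever_knob","side")])
cv2.imwrite("pics/side4.png",cv2.resize(p[y:y+90,x:x+100,::-1],None,fx=6,fy=6,interpolation=cv2.INTER_CUBIC))
E
```

```text
time_s: 4.85
tool_pos: [0.4967, -0.0264, 0.1847]
tool_rot: [180.0, 0.1, 80.0]
force: [-0.0, -0.8, -0.2]
grip_width: 0.0003
grasp_force: 0.0
time_s: 5.02
tool_pos: [0.4959, -0.0296, 0.1845]
tool_rot: [-180.0, 0.1, 79.9]
force: [0.4, 0.0, 0.1]
grip_width: 0.0003
grasp_force: 0.0
[-4.5 -0.5  0.5] [-0.   0.1 -0.1]
[([0.4959, -0.0513, 0.1917], 0.48), ([0.4977, -0.0449, 0.1917], 0.45)]
```

View pics/side4.png

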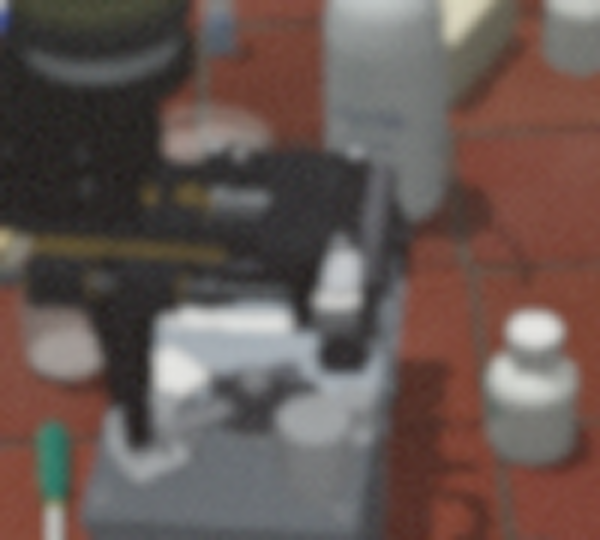

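The knob has snapped ahead of the finger to the far end: it is at about (140,430), the force is zero, and the net puts it at the second stop. I'll back off, lift, check both, and plan the press.

```bash
python3 -m creep '[{"wx":0,"wy":0,"wz":0,"tx":8,"ty":0,"tz":0,"gripper":-1},{"wx":0,"wy":0,"wz":0,"tx":8,"ty":0,"tz":-25,"gripper":-1},{"wx":0,"wy":0,"wz":0,"tx":8,"ty":0,"tz":-55,"gripper":-1},{"wx":0,"wy":0,"wz":0,"tx":8,"ty":0,"tz":-75,"gripper":-1},{"wx":0,"wy":0,"wz":0,"tx":8,"ty":0,"tz":-75,"gripper":-1}]'
python3 - <<'E'
from h import *
from cell import optics,nets
import cv2
for c in ("top","side"):
    p,d=optics.read_camera(c)
    for q in ("lever_knob","rocker_near_end","pump"): print(c,q,[(np.round(r["point"],3).tolist(),round(r["confidence"],2)) for r in nets.place_of(q,c)[:2]])
    if c=="top": cv2.imwrite("pics/top5.png",cv2.resize(p[170:250,240:370,::-1],None,fx=6,fy=6,interpolation=cv2.INTER_CUBIC))
plan([((.5365,.154,.25),80)])
E
```

```text
time_s: 5.53
tool_pos: [0.5002, -0.0186, 0.264]
tool_rot: [179.6, -0.0, 80.1]
force: [1.3, 0.4, -0.3]
grip_width: 0.0005
grasp_force: 0.0
top lever_knob []
top rocker_near_end [([0.543, 0.156, 0.189], 0.66), ([0.438, 0.098, 0.01], 0.62)]
top pump []
side lever_knob [([0.496, -0.049, 0.19], 0.56)]
side rocker_near_end [([0.545, 0.156, 0.188], 0.67)]
side pump [([0.554, 0.076, 0.004], 0.6)]
[177.9   8.8   8.5] [-0.1 -0.   0. ]
```

View pics/top5.png

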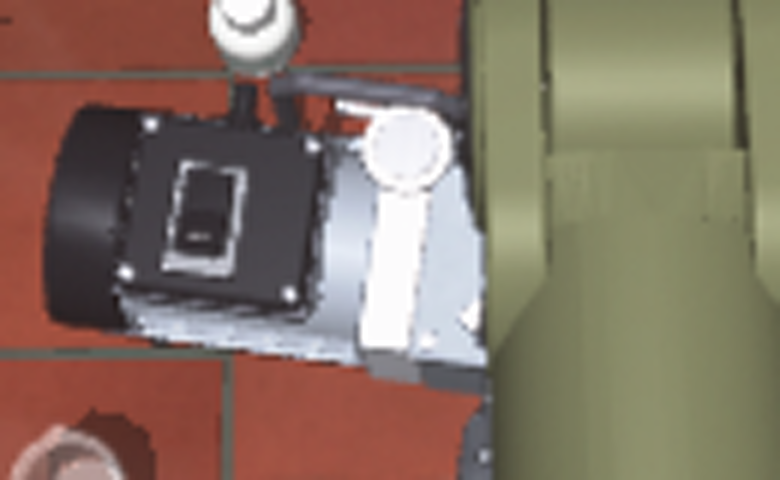

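The top crop shows the rocker at (205,205) with the white line at (200,237), inside a grey bezel. It matches the net's position, and the gripper is nearly lined up with the pump's yaw. I'll move over it with the tip biased to the front.

```bash
python3 -m creep '[{"wx":0,"wy":0,"wz":0,"tx":36,"ty":2,"tz":0,"gripper":-1},{"wx":0,"wy":0,"wz":0,"tx":72,"ty":4,"tz":2,"gripper":-1},{"wx":0,"wy":0,"wz":0,"tx":108,"ty":5,"tz":4,"gripper":-1},{"wx":0,"wy":0,"wz":0,"tx":144,"ty":7,"tz":6,"gripper":-1},{"wx":0,"wy":0,"wz":0,"tx":181,"ty":8,"tz":8,"gripper":-1}]'
python3 -m creep '[{"wx":0,"wy":0,"wz":0,"tx":0,"ty":0,"tz":20,"gripper":-1},{"wx":0,"wy":0,"wz":0,"tx":0,"ty":0,"tz":40,"gripper":-1},{"wx":0,"wy":0,"wz":0,"tx":0,"ty":0,"tz":50,"gripper":-1},{"wx":0,"wy":0,"wz":0,"tx":0,"ty":0,"tz":50,"gripper":-1}]'
python3 - <<'E'
from h import *
from cell import optics
import cv2
plan([((.536,.157,.184),80)])
p,d=optics.read_camera("side"); x,y=260,120
cv2.imwrite("pics/side6.png",cv2.resize(p[y:y+90,x:x+100,::-1],None,fx=6,fy=6,interpolation=cv2.INTER_CUBIC))
E
```

```text
time_s: 6.35
tool_pos: [0.537, 0.1581, 0.251]
tool_rot: [-180.0, 0.0, 79.9]
force: [0.0, 0.2, -0.1]
grip_width: 0.0006
grasp_force: 0.0
time_s: 6.68
tool_pos: [0.5351, 0.1561, 0.1986]
tool_rot: [-179.7, 0.1, 80.0]
force: [0.6, -0.5, 0.1]
grip_width: 0.0004
grasp_force: 0.0
[ 1.1  0.8 14.5] [-0.3  0.1  0. ]
```

View pics/side6.png

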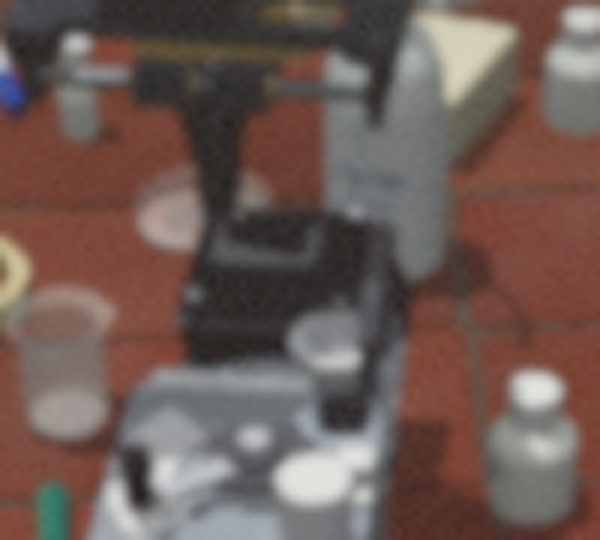

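The side crop shows the knob at its second stop (135,475) and the fingertip just above the front of the rocker (225,225). Now I press, in small steps.

```bash
python3 -m creep '[{"wx":0,"wy":0,"wz":0,"tx":0,"ty":0,"tz":4,"gripper":-1},{"wx":0,"wy":0,"wz":0,"tx":0,"ty":0,"tz":7,"gripper":-1},{"wx":0,"wy":0,"wz":0,"tx":0,"ty":0,"tz":9,"gripper":-1},{"wx":0,"wy":0,"wz":0,"tx":0,"ty":0,"tz":11,"gripper":-1}]'
python3 -m creep '[{"wx":0,"wy":0,"wz":0,"tx":0,"ty":0,"tz":1.5,"gripper":-1},{"wx":0,"wy":0,"wz":0,"tx":0,"ty":0,"tz":3,"gripper":-1},{"wx":0,"wy":0,"wz":0,"tx":0,"ty":0,"tz":3,"gripper":-1}]'
```

```text
time_s: 7.07
tool_pos: [0.5372, 0.1568, 0.191]
tool_rot: [179.9, -0.0, 80.0]
force: [-0.4, 0.0, 0.4]
grip_width: 0.0006
grasp_force: 0.0
time_s: 7.32
tool_pos: [0.5364, 0.1572, 0.1879]
tool_rot: [-180.0, 0.0, 80.0]
force: [-1.0, 0.2, 1.6]
grip_width: 0.0004
grasp_force: 0.8
```

```bash
python3 -m creep '[{"wx":0,"wy":0,"wz":0,"tx":0,"ty":0,"tz":1,"gripper":-1},{"wx":0,"wy":0,"wz":0,"tx":0,"ty":0,"tz":2,"gripper":-1}]'
python3 -m creep '[{"wx":0,"wy":0,"wz":0,"tx":0,"ty":0,"tz":1,"gripper":-1},{"wx":0,"wy":0,"wz":0,"tx":0,"ty":0,"tz":1.5,"gripper":-1}]'
```

```text
time_s: 7.48
tool_pos: [0.5371, 0.1572, 0.1856]
tool_rot: [180.0, -0.0, 80.0]
force: [-0.1, 0.8, 0.1]
grip_width: 0.0004
grasp_force: 0.0
time_s: 7.65
tool_pos: [0.5369, 0.1568, 0.1836]
tool_rot: [180.0, 0.0, 80.0]
force: [-0.5, 0.4, 0.2]
grip_width: 0.0004
grasp_force: 0.0
```

The force rose and then dropped to zero, so the rocker has probably snapped over. I'll lift, swing clear and check.

```bash
python3 -m creep '[{"wx":0,"wy":0,"wz":0,"tx":0,"ty":0,"tz":-25,"gripper":-1},{"wx":0,"wy":0,"wz":0,"tx":0,"ty":0,"tz":-60,"gripper":-1},{"wx":0,"wy":0,"wz":0,"tx":0,"ty":0,"tz":-85,"gripper":-1}]'
python3 -m creep '[{"wx":0,"wy":0,"wz":0,"tx":-40,"ty":-6,"tz":0,"gripper":-1},{"wx":0,"wy":0,"wz":0,"tx":-80,"ty":-12,"tz":0,"gripper":-1},{"wx":0,"wy":0,"wz":0,"tx":-120,"ty":-18,"tz":0,"gripper":-1},{"wx":0,"wy":0,"wz":0,"tx":-160,"ty":-24,"tz":0,"gripper":-1},{"wx":0,"wy":0,"wz":0,"tx":-200,"ty":-30,"tz":0,"gripper":-1}]'
python3 -m creep '[{"wx":0,"wy":0,"wz":0,"tx":-40,"ty":0,"tz":0,"gripper":-1},{"wx":0,"wy":0,"wz":0,"tx":-80,"ty":0,"tz":0,"gripper":-1},{"wx":0,"wy":0,"wz":0,"tx":-120,"ty":0,"tz":0,"gripper":-1},{"wx":0,"wy":0,"wz":0,"tx":-160,"ty":0,"tz":0,"gripper":-1},{"wx":0,"wy":0,"wz":0,"tx":-160,"ty":0,"tz":0,"gripper":-1}]'
python3 - <<'E'
from h import *
from cell import optics,nets
import cv2
ims=[]
for c in ("top","side"):
    p,d=optics.read_camera(c)
    for q in ("lever_knob","rocker_near_end","pump"): print(c,q,[(np.round(r["point"],3).tolist(),round(r["confidence"],2)) for r in nets.place_of(q,c)[:2]])
    x,y=((255,175) if c=="top" else (270,140))
    ims.append(cv2.resize(p[y:y+70,x:x+80 if 0 else x+65,::-1],None,fx=6,fy=6,interpolation=cv2.INTER_CUBIC))
cv2.imwrite("pics/end.png",np.hstack(ims))
E
```

```text
time_s: 7.9
tool_pos: [0.5371, 0.1572, 0.2707]
tool_rot: [180.0, -0.0, 80.0]
force: [1.5, 0.9, 0.7]
grip_width: 0.0004
grasp_force: 0.0
time_s: 8.32
tool_pos: [0.4718, -0.0365, 0.2692]
tool_rot: [179.9, 0.0, 80.0]
force: [1.7, -1.4, -0.3]
grip_width: 0.0001
grasp_force: 0.0
time_s: 8.73
tool_pos: [0.4418, -0.2019, 0.2683]
tool_rot: [-179.9, 0.2, 79.3]
force: [-0.3, -0.5, 0.4]
grip_width: -0.0
grasp_force: 0.0
top lever_knob [([0.498, -0.053, 0.188], 0.53)]
top rocker_near_end []
top pump [([0.558, 0.072, -0.0], 0.79)]
side lever_knob [([0.496, -0.05, 0.189], 0.65)]
side rocker_near_end [([0.679, -0.047, 0.044], 0.18)]
side pump [([0.557, 0.077, -0.003], 0.57), ([0.549, -0.022, 0.187], 0.17)]
```

View pics/end.png

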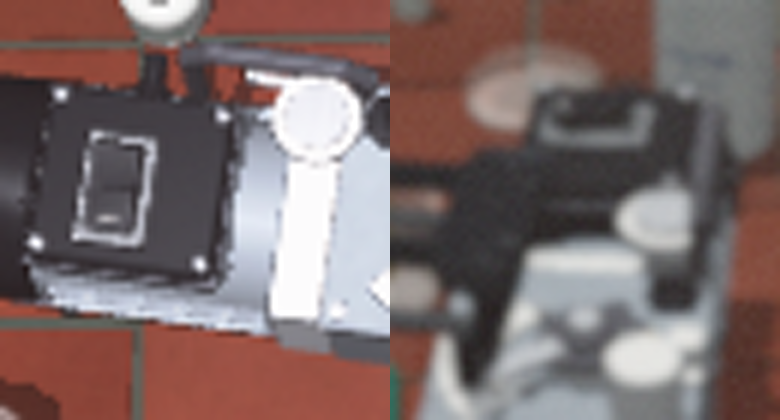

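The top crop shows the rocker at (115,185). Its front half is now the lighter one, the reverse of before, and the lever stands at its far end. I'll confirm the tilt from depth.

Run:
```python
from h import *
from cell import optics
i=optics.camera_info("top");p,d=optics.read_camera("top");f=200/np.tan(np.radians(i["fovy"]/2))
R_,t=np.array(i["R"]),np.array(i["t"])
for v in range(198,214):
    o=[]
    for u in (273,274,275):
        z=d[v,u]; X=R_.T@(np.array([(u-i["cx"])/f*z,(v-i["cy"])/f*z,z])-t); o.append(X)
    print(v,np.round(np.median(o,0),4))
```

```text
198 [0.5801 0.1557 0.1757]
199 [0.5738 0.1539 0.1902]
200 [0.571  0.1539 0.1898]
201 [0.5681 0.1539 0.1896]
202 [0.5658 0.1542 0.1869]
203 [0.563  0.1541 0.1863]
204 [0.5599 0.1541 0.187 ]
205 [0.5571 0.1541 0.1864]
206 [0.555  0.1546 0.1824]
207 [0.5521 0.1545 0.182 ]
208 [0.549  0.1541 0.1831]
209 [0.5464 0.1541 0.1818]
210 [0.5433 0.1543 0.1823]
211 [0.5405 0.1545 0.182 ]
212 [0.5378 0.1544 0.1808]
213 [0.5348 0.1542 0.1813]
```

The depth shows the front end down at 182 mm and the back end up at 190 mm, so the rocker is on.

```bash
python3 -c "
from cell import env
print(env.sign_off())"
```

```text
the job is handed in; nothing more can be done
None
```

The job is handed in: the ballast lever is at its second stop and the rocker is on; the nets put the pump within about 4 mm of its start, and no contact with the things round it was noticed, though their positions were not re-measured.

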